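# Feel along the sanded armrest

## Robot

A 6-joint arm with a two-finger parallel gripper is mounted at the origin on the work surface. World frame = base frame: x ahead of the robot, y to its left, z up, the work surface at z = 0. Lengths are in m, angles in rad, forces in N, time in s.
With the tool pointing down it reaches from about 0.25 to 0.85 m from the base axis. Payload 12.5 kg.
Tool frame: the origin (TCP) lies between the finger pads, 19 mm behind the fingertips; this is the grasp point; z points along the fingers, y is the line along which they close (so a half turn about z gives the same grasp; the last joint's range is limited). The gripper opens to 93 mm and grips with 3 to 60 N. Pads are 15 mm wide; open, the fingers measure 128 mm over their backs; the gripper's body (75 mm by 188 mm) begins 65 mm behind the grasp point.
Start: joints at [-1.415, 0.351, 1.652, -0, 1.139, -0.085], TCP at [0.131, -0.534, 0.237] pointing down, gripper open.
Joint ranges: [-2.75, 2.75], [-0.79, 2.1], [0.01, 2.65], [-1.57, 4.71], [0.07, 3.14], [-2.87, 2.87]. Speed limits (rad/s): [2.22, 2.22, 2.79, 3.14, 3.14, 3.14].

## Interface

Orientations are given as a unit quaternion [w, x, y, z].
In Python, from workcell import arm gives the robot as it stands. Calls block until the motion is done:
- arm.move_ptp(position, orientation): joint-space move of the TCP to a pose.
- arm.move_straight(position, orientation=None, max_speed=0.15, force_limit=None): straight line of the TCP; orientation=None keeps the orientation; max_speed is the mean speed in m/s. With force_limit (N) it stops when the force on the tool has changed by that much, and returns True; else False.
- arm.move_j(angles): joint-space move.
- arm.gripper_to(opening, effort=None): opening from 0.0 (shut) to 1.0 (fully open); effort is the grip in N (None keeps the last); returns when the fingers have stopped.
- arm.pause(seconds).
- arm.inverse_kinematics(position, orientation): joint angles nearest the present ones, or None.
- arm.get_state(): the state.
- arm.get_image(name): name is "side" or "top"; returns a dict with "frame" (480x640x3 uint8, red, green, blue), "fx", "fy", "cx", "cy" (pixels), "world_from_camera" (4x4, takes a point from camera to world coordinates). Camera axes: x right, y up, looking along -z (the intrinsics and any distortion apply to the point x, -y, -z); pixel columns grow to the right and rows downward; lengths in m; the calibration is good to about 2 mm. A picture is of the moment at which its call begins. There is no depth.
A pose or a line that the arm cannot do raises arm.Unreachable and nothing moves.
- arm.sign_off(): hands the job in; it is judged then, once.
The state is a dict: "time": time; "joint_positions": joint angles; "joint_velocities": joint speeds; "effort": joint torques, N m; "ee_pos": TCP position; "ee_rot": TCP orientation; "wrist_force": force on the tool from outside, world axes, zero at the start; "wrist_torque": the same for the moment, N m; "finger_gap": opening from 0.0 (shut) to 1.0 (fully open); "finger_force": force on a finger pad.
Only numpy, scipy, OpenCV 4.12 (cv2) and the standard library are available. Lean on these libraries where they do the work, as an engineer would, in place of code of your own. Each camera call takes 0.05 s, during which the arm holds its last target. There are 200 camera calls.

## Task

Check the sanding of the S-curved armrest that lies on the foam pads: with the fingertips together, stroke from above along the middle of its top from the wide square end to the narrow round end, following the curve all the way. Touch it lightly, so that the foam gives a little under the fingers but is never squashed flat, and then take the hand away so that it springs back. Do not lift the armrest, and leave the spare part and everything else on the bench where it is.

Things in the scene. Friction and masses are not known exactly. Their poses are not given: they have to be found in the camera images.
- mark0 (a point): point 0 of 8 on the middle line of the armrest's flat top face, on the surface; neighbours are about 33 mm apart along the curve (near the wide square end: the start)
- mark1 (a point): point 1 of 8 on the middle line of the armrest's flat top face, on the surface; neighbours are about 33 mm apart along the curve
- mark2 (a point): point 2 of 8 on the middle line of the armrest's flat top face, on the surface; neighbours are about 33 mm apart along the curve
- mark3 (a point): point 3 of 8 on the middle line of the armrest's flat top face, on the surface; neighbours are about 33 mm apart along the curve
- mark4 (a point): point 4 of 8 on the middle line of the armrest's flat top face, on the surface; neighbours are about 33 mm apart along the curve
- mark5 (a point): point 5 of 8 on the middle line of the armrest's flat top face, on the surface; neighbours are about 33 mm apart along the curve
- mark6 (a point): point 6 of 8 on the middle line of the armrest's flat top face, on the surface; neighbours are about 33 mm apart along the curve
- mark7 (a point): point 7 of 8 on the middle line of the armrest's flat top face, on the surface; neighbours are about 33 mm apart along the curve (near the narrow round end: the finish)
- pads: three light grey foam pads, each 66 x 40 mm and 25 mm high, fixed to the bench in a row under the armrest; origin on the bench under the middle of the armrest
- armrest_top (a point): middle of the top of the armrest: pale bare wood, S-shaped, 25 mm thick, flat top 50 mm above the bench. It runs along this frame's y: square end (46 mm wide block) at y = -121 mm, then 36 mm wide, tapering to 26 mm at the round end, y = +123 mm. Its middle line is x = -24 mm * sin(2 pi y / 220 mm): 24 mm to +x at y = -55 mm, to -x at y = +55 mm
- armrest (a joint): how far the armrest is pressed down into its foam pads, m: 0 at rest, positive when pressed, negative if lifted; it sinks level, without tilting or sliding, about 1 mm for each 0.7 N, springs back when let go, and counts as squashed flat from 11 mm (about 8 N)
- spare: the other, unfinished part of the same pale wood: a plain shallow bow (no S), 28 mm wide, 28 mm high, 228 mm long along its y, lying loose straight on the bench; origin at its middle underneath. Leave alone
- spindle: loose small turned wooden spindle standing in a hollow of the S, 28 mm across, 60 mm high, its middle 54 mm from the armrest's middle line; origin under its centre. Leave alone
- sandblock: loose cork sanding block 65 x 35 x 30 mm high lying beyond the square end of the armrest; origin under its centre. Leave alone
- glue: loose white glue bottle, 56 mm across, 150 mm high, upright at the right; origin under its centre. Leave alone
- mug: loose white mug, 80 mm across, 90 mm high, at the left; origin under its centre. Leave alone
- chisel: loose hand tool with wooden handle, about 200 mm long, lying at the right; origin underneath. Leave alone
- jar: loose glass jar with steel cap, 60 mm across, 70 mm high, at the left; origin under its centre. Leave alone

How it is judged:
By the outcome, as a careful person would: the job done as asked, in the order asked, and still so for the second after the job is handed in, with the robot touching nothing.
It also fails if it takes over 43 s, if anything falls off the work surface, if the arm or the gripper's body presses on something with over 40 N, if the wrist force passes 120 N, or if a joint passes its speed limit or range.

## Working session

There is one attempt and no reset: what is moved stays moved. The work goes in short steps, each a Python script; the robot and the scene stay as the last script left them, time stands still between calls to the robot, and variables do not carry over. Pictures are saved under pics/ and viewed, at most 10 in all, crops included, and the job is handed in when it is done.

```bash
mkdir -p pics; ls; python3 - <<'E'
from workcell import arm
import cv2,pickle
d={}
for n in("top","side"):
    im=arm.get_image(n);d[n]=im
    cv2.imwrite(f"pics/{n}0.png",im["frame"][:,:,::-1])
    print(n,{k:v for k,v in im.items() if k!="frame"})
pickle.dump(d,open("im0.pkl","wb"))
s=arm.get_state();print(s)
E
```

```text
pics
top {'fx': 549.8112618487099, 'fy': 549.8112618487099, 'cx': 319.0516784516968, 'cy': 231.5347632680349, 'world_from_camera': array([[-0.00275127,  0.99061941, -0.13662216,  0.42295712],
       [-0.99944519,  0.00181088,  0.03325699,  0.01970193],
       [ 0.03319243,  0.13663786,  0.99006483,  1.15462724],
       [ 0.        ,  0.        ,  0.        ,  1.        ]])}
side {'fx': 531.6102634630599, 'fy': 531.6102634630599, 'cx': 319.85386806411884, 'cy': 237.93846251362606, 'world_from_camera': array([[-0.87120868,  0.34582538, -0.34842539,  0.18740975],
       [-0.4908001 , -0.62879736,  0.60309961,  0.67725236],
       [-0.01052181,  0.69643283,  0.71754485,  0.87677441],
       [ 0.        ,  0.        ,  0.        ,  1.        ]])}
{'time': 0.1, 'joint_positions': array([-1.41456145e+00,  3.51153213e-01,  1.65238413e+00, -5.88481566e-06,
        1.13913982e+00, -8.46265564e-02]), 'joint_velocities': array([-4.35177128e-05, -9.98650462e-04, -1.49743305e-03,  1.09110627e-03,
       -1.49059412e-03, -2.89021503e-04]), 'effort': array([ 1.36107799e-03, -4.98027635e+01, -2.85704720e+01,  7.00861844e-02,
        2.39424454e-02, -3.23767415e-05]), 'ee_pos': array([ 0.13115702, -0.53381043,  0.23696209]), 'ee_rot': array([-5.41809473e-04,  9.92756688e-01,  1.20141020e-01, -2.20808840e-05]), 'wrist_force': array([ 0.52639571, -0.32958497, -0.00534519]), 'wrist_torque': array([-0.02935839, -0.03295319, -0.01775871]), 'finger_force': 0.0, 'finger_gap': 1.0038244578378277}
```

View pics/top0.png

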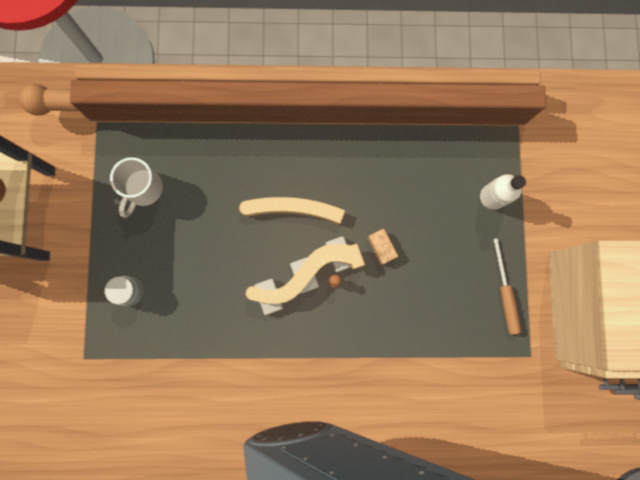

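View pics/side0.png

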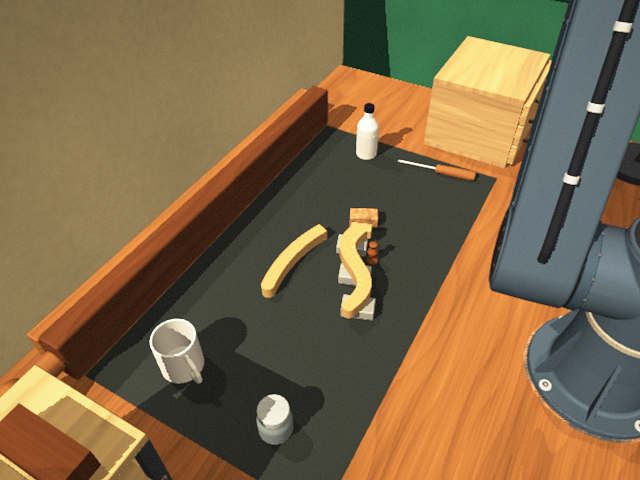

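Top view: the S armrest runs from its square end at about (362,258) to its round end at (250,293). The spindle is at (335,281), the cork block at (383,247) and the bow-shaped spare at (243–343, 208). The side view agrees.

```bash
cat > geo.py <<'E'
import numpy as np,cv2
def cast(im,uv,z):
    uv=np.atleast_2d(uv).astype(float);T=im["world_from_camera"]
    d=np.c_[(uv[:,0]-im["cx"])/im["fx"],-(uv[:,1]-im["cy"])/im["fy"],-np.ones(len(uv))]@T[:3,:3].T
    return T[:3,3]+d*((z-T[2,3])/d[:,2])[:,None]
def proj(im,P):
    T=im["world_from_camera"];c=(np.asarray(P)-T[:3,3])@T[:3,:3]
    return np.c_[im["cx"]+im["fx"]*c[:,0]/-c[:,2],im["cy"]-im["fy"]*c[:,1]/-c[:,2]]
def wood(im,pt):
    h=cv2.cvtColor(im["frame"],cv2.COLOR_RGB2HSV)
    m=cv2.inRange(h,(12,70,185),(28,190,255))
    n,l,st,c=cv2.connectedComponentsWithStats(m,connectivity=4)
    return l==l[pt[1],pt[0]]
E
cat > meas.py <<'E'
import pickle
from geo import *
from scipy.optimize import least_squares
d=pickle.load(open("im0.pkl","rb"))
def fit(im,pt):
    v,u=np.nonzero(wood(im,pt));P=cast(im,np.c_[u,v],.05)[:,:2]
    print("area mm2",len(u)*1e6*(np.linalg.norm(cast(im,[[pt[0]+1,pt[1]]],.05)-cast(im,[pt],.05)))**2)
    c=P.mean(0);ey=np.linalg.svd(P-c,full_matrices=False)[2][0]
    if ey[1]<0: ey=-ey           # round end is at +y (image left)
    for k in range(4):           # refine axis: slice midpoints -> sine midline
        ex=np.array([ey[1],-ey[0]]);q=(P-c)@np.c_[ex,ey]
        lo,hi=q[:,1].min(),q[:,1].max();o=(lo+hi)/2-.001
        ys=np.arange(lo+.012,hi-.015,.004)
        mx=np.array([(lambda a:(a.min()+a.max())/2)(q[abs(q[:,1]-y)<.003,0]) for y in ys])
        f=lambda p:p[0]+p[1]*(ys-o)-p[2]*np.sin(2*np.pi*(ys-o)/.22)-mx
        r=least_squares(f,[0,0,.024],loss="soft_l1",f_scale=.002);a,b,A=r.x
        c=c+ex*a+ey*o;ey=ey+b*ex;ey/=np.linalg.norm(ey)
    print("len",hi-lo,"amp",A,"rms",np.sqrt(np.mean(f(r.x)**2)),"c",c,"yaw",np.arctan2(-ey[0],ey[1]))
    return c,np.array([ey[1],-ey[0]]),ey
def line(c,ex,ey,y): return c+np.outer(-.024*np.sin(2*np.pi*y/.22),ex)+np.outer(y,ey)
R={n:fit(d[n],pt) for n,pt in(("top",(310,265)),("side",(355,265)))}
y=np.linspace(-.121,.123,40);out=[]
for n in d:
    im=d[n];f=im["frame"][:,:,::-1].copy();m=wood(im,(310,265) if n=="top" else(355,265))
    cs,_=cv2.findContours(m.astype(np.uint8),0,2);L=line(*R["top"],y)
    uv=proj(im,np.c_[L,np.full(len(L),.05)])
    c0=uv.mean(0).astype(int);s=4
    g=cv2.resize(f[c0[1]-65:c0[1]+65,c0[0]-75:c0[0]+75],None,fx=s,fy=s)[:, :]
    o=c0-[75,65]
    for k in cs: cv2.drawContours(g,[((k-o)*s+2)],-1,(0,255,0),1)
    for p in uv: cv2.circle(g,tuple(((p-o+.5)*s).astype(int)),2,(0,0,255),-1)
    out.append(g[:, ::1])
cv2.imwrite("pics/ov.png",cv2.resize(np.vstack(out),(520,600*1)) if 0 else cv2.resize(np.hstack(out),(800,347)))
print(line(*R["top"],np.array([-.121,-.055,0,.055,.123])))
E
python3 meas.py
```

```text
area mm2 8665.908342301618
len 0.2437596977661354 amp 0.023811473928443096 rms 0.0008879163827206282 c [0.48898331 0.01256467] yaw 0.33675732352795895
area mm2 9211.243800753498
len 0.30900239919803385 amp 0.011539654035902642 rms 0.00871358543849819 c [ 0.49400236 -0.00707081] yaw 0.39417035009350915
[[ 0.5219653  -0.10408949]
 [ 0.52980881 -0.03141576]
 [ 0.48898331  0.01256467]
 [ 0.44815781  0.0565451 ]
 [ 0.45655893  0.13153306]]
```

View pics/ov.png

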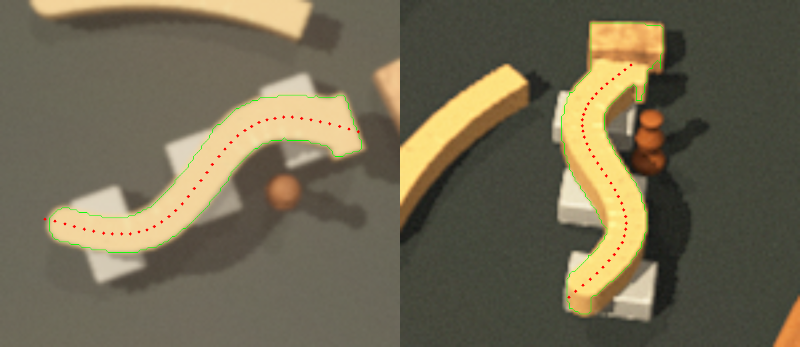

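The fit is confirmed: length is 243.8 mm against 244 and amplitude 23.8 against 24 mm, and the projected line lies along the middle of the top face in both views. Next I close the fingers and touch down slowly near the start.

```bash
cat > path.py <<'E'
import numpy as np
from workcell import arm
c=np.array([.48898,.01256]);w=.33676
ex=np.array([np.cos(w),np.sin(w)]);ey=np.array([-np.sin(w),np.cos(w)])
P=lambda y:c-ex*.024*np.sin(2*np.pi*y/.22)+ey*y
Q=np.array([0,np.cos(w/2),np.sin(w/2),0])
def st(t=""):
    s=arm.get_state();print(t,round(s["time"],2),s["ee_pos"].round(4),s["wrist_force"].round(2),round(s["finger_gap"],3));return s
E
python3 - <<'E'
from path import *
arm.gripper_to(0.0,10)
p=P(-.113)
arm.move_ptp([*p,.15],Q);st("above")
arm.move_straight([*p,.078],max_speed=.1);arm.pause(.3);st("near")
h=arm.move_straight([*p,.065],max_speed=.01,force_limit=1.5);st(f"hit {h}")
arm.pause(.2);st("rest")
E
```

```text
above 3.68 [ 0.5244 -0.0955  0.1501] [ 0.43 -0.18  0.46] 0.007
near 4.85 [ 0.5245 -0.0948  0.0783] [ 0.79 -0.6   0.43] 0.008
hit True 5.88 [ 0.5243 -0.0948  0.0665] [ 0.51 -0.51  2.2 ] 0.006
rest 6.08 [ 0.5243 -0.0947  0.0666] [1.52 0.11 1.82] 0.006
```

Contact is at the expected height: pressed 2.4 mm at about 1.7 N. Now the stroke, at about 4 mm depth.

```bash
python3 - <<'E'
from path import *
arm.move_straight([*P(-.113),.065],max_speed=.02)
for i,y in enumerate(np.linspace(-.113,.114,22)[1:]):
    arm.move_straight([*P(y),.065],max_speed=.03)
    s=arm.get_state()
    e=np.linalg.norm(s["ee_pos"][:2]-P(y))
    print(f'{y:.3f} t{s["time"]:.2f} z{s["ee_pos"][2]:.4f} err{e*1e3:.1f}mm F{s["wrist_force"].round(1)}')
    if s["wrist_force"][2]>6.5: print("too hard");break
else:
    arm.pause(.1)
    arm.move_straight([*P(y),.15],max_speed=.08);st("up")
    arm.move_ptp([.131,-.534,.237],[0,.99276,.12014,0]);st("away")
im=arm.get_image("top");import cv2;cv2.imwrite("pics/end.png",im["frame"][:,:,::-1])
E
```

```text
-0.102 t6.91 z0.0650 err0.5mm F[-0.6  2.4  3.2]
-0.091 t7.48 z0.0650 err0.4mm F[1.2 2.5 3.4]
-0.081 t8.04 z0.0650 err0.4mm F[0.  2.  2.6]
-0.070 t8.57 z0.0650 err0.5mm F[-0.1  1.7  3.2]
-0.059 t9.09 z0.0649 err0.5mm F[-0.5  1.3  3.8]
-0.048 t9.60 z0.0650 err0.5mm F[-0.8  2.1  3.2]
-0.037 t10.12 z0.0649 err0.6mm F[-1.   0.9  3.2]
-0.027 t10.66 z0.0649 err0.6mm F[-0.5  1.6  2.7]
-0.016 t11.22 z0.0649 err0.6mm F[-0.7  2.4  4.2]
-0.005 t11.81 z0.0649 err0.6mm F[-1.   1.8  1.9]
0.006 t12.39 z0.0649 err0.6mm F[-1.4  2.4  3.6]
0.017 t12.97 z0.0649 err0.6mm F[-0.5  1.6  3.4]
0.028 t13.53 z0.0649 err0.6mm F[0.1 1.5 1.9]
0.038 t14.07 z0.0649 err0.5mm F[-0.1  2.2  2.1]
0.049 t14.59 z0.0649 err0.5mm F[-0.2  2.8  2.1]
0.060 t15.10 z0.0650 err0.4mm F[-0.2  1.8  3.1]
0.071 t15.62 z0.0650 err0.3mm F[-1.1  1.5  2. ]
0.082 t16.15 z0.0650 err0.4mm F[-0.6  1.6  2.3]
0.092 t16.71 z0.0650 err0.4mm F[-1.2  1.6  2.4]
0.103 t17.28 z0.0650 err0.4mm F[-0.2  2.9  2.8]
0.114 t17.87 z0.0650 err0.3mm F[-1.2  1.6  2.9]
up 19.18 [0.4536 0.121  0.1496] [ 0.1  -0.27  0.09] 0.005
away 21.78 [ 0.1317 -0.5337  0.2369] [-0.09  0.41  0.2 ] 0.005
```

View pics/end.png

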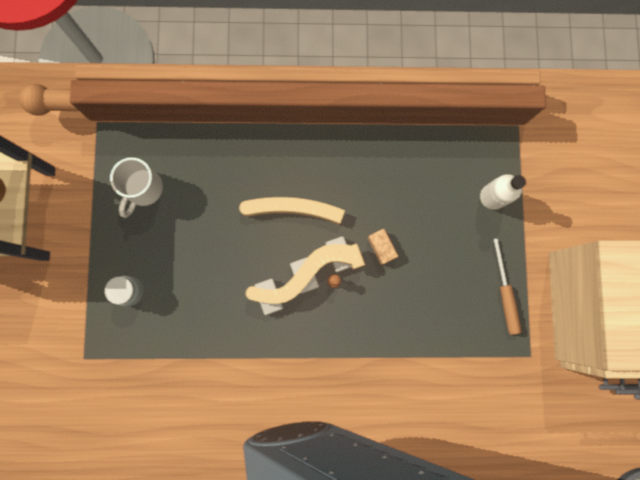

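The scene looks unchanged: armrest from (362,258) to (250,293), spindle at (335,281), spare and cork block where they were. The hand is clear.

```bash
python3 -c "
from workcell import arm
print(arm.sign_off())"
```

```text
the job is handed in; nothing more can be done
None
```

I stroked the armrest once along its middle line, from the square end to the round end, at about 2–4 N and about 4 mm of foam give, then moved the hand clear; nothing else appears to have moved, and I handed the job in at about 22 s.

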